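# Unlock the ring-mandrel stand and park its locking pin

## Task

Unlock the ring-mandrel stand: its locking pin lets go at one place within the first quarter turn anticlockwise (seen from above), which can only be felt, so turn it by its thumb blade while trying it gently upward (a hard pull on the caught pin spoils the lock's spring plate), and draw it right up out of the bore. Then park the pin in the open notch of the stand's side ledge, behind the lip, hanging upright with its flange flat on the ledge, and let go of it. Leave the firebrick, the tin and the hammer where they lie.

Things in the scene. Friction and masses are not known exactly. Their poses are not given: they have to be found in the camera images.
- pin: Bare steel locking pin standing in the stand's bore, 110 mm long over all, about 0.25 kg. Origin: centre of the underside of its round flange (48 mm across, 6 mm thick); z up along the pin. Above: a neck 20 mm across up to z = 12 mm, then the thumb blade. Below: a shank 14 mm across, tapered at its end, down to z = -60 mm, with a cross lug. It is clear of the bore after 60 mm of lift.
- pin_blade (a point): Middle of the pin's flat upright thumb blade, the place to grip, 35 mm above the flange's underside. The blade is 44 mm wide along the pin's x, 12 mm thick along its y, and stands from z = 12 to 50 mm of the pin.
- pin_lug (a point): Middle of the lug across the shank, 24 mm below the flange's underside: 36 mm long along the pin's x (parallel to the blade), 10 mm wide, 8 mm high. At the start it is out of sight in the housing and locks the pin: after about 8 mm of lift it catches under the lock plate.
- pin_tip (a point): Lower end of the pin's shank, 60 mm below the flange's underside.
- bore (a point): Where the pin's flange sits at the start, on the 12 mm thick lock plate, 90 mm above the bench. One straight keyway in the plate (15 mm wide, passes the lug within about 6 degrees) is hidden under the flange at an unknown angle: 25 to 83 degrees anticlockwise of the lug's start. There is no stop: turned too far, the lug is caught again.
- lock_plate (a joint): How far (m) the hidden lock plate is pulled up from its seat, 0 at rest. A stiff spring holds it down: a pull of 5 N on the caught pin lifts it 1 mm, 30 N 6 mm, and 7 mm is too much.
- stand: Fixed grey mandrel stand. Origin: on the bench below the bore; z up, x along the level steel ring mandrel at its back (z = 52, ends at x = 214 mm). Housing 84 x 84 mm; top: a bezel ring 80 mm across at z = 92 mm with a recess 2 mm deep, 51 mm wide, for the flange. Foot 120 x 100 x 12 mm. On the +y side a ledge 8 mm thick, top at z = 85 mm, x = -40 to 40, y = 40 to 124 mm, open below.
- park_notch (a point): Where the pin is to hang: axis of the parked shank at the ledge's top face (x = 0, y = 82, z = 85 mm of the stand). The notch is 20 mm wide, open to the stand's front (-x), its flat closed end 10 mm behind this point. Going in, the lug passes below the 8 mm thick ledge and the flange above it; then the flange's underside rests on the ledge.
- notch_mouth (a point): Mouth of the notch, 40 mm in front (-x of the stand) of park_notch, at the ledge's front edge and top height. On both sides of the mouth a lip 6 mm deep and 3.5 mm high along the front edge keeps the parked flange from sliding out.
- brick: Loose firebrick, 140 x 70 x 35 mm, a bystander. Origin: centre of its underside.
- tin: Closed aluminium tin, 68 mm across, 60 mm high, a bystander. Origin: centre of its underside.
- hammer: Hammer lying on the bench, 240 mm long along its x, a bystander. Origin: underside of its middle.
Things that resemble listed ones, but are neither listed nor needed, are in the scene too. Leave any green or yellow look-alike of the pin alone.

How it is judged (in metres and radians):
On the way:
1. the pin is drawn right out: its tip is above the stand's top (z of pin_tip in the frame of stand above 0.093 m and angle between pin's own z axis and vertical below 0.5 rad), for 0.1 s.
At the end, for the whole second after the job is handed in: The pin hangs released, still and upright (within 0.08 rad) in the ledge's notch: the centre of its flange's underside within 11 mm horizontally of the notch point and within 3 mm of the ledge's top height (horizontal distance between pin and park_notch below 0.011 m and z of pin in the frame of park_notch between -0.003 and 0.003 m and angle between pin's own z axis and vertical below 0.08 rad and linear speed of pin below 0.02 m/s and contact force between pin and the fingers below 0.1 N); the robot touches nothing.
It fails at once if the brick is pushed more than 25 mm from its place (distance of brick from where it was at the start of the episode above 0.025 m).
It fails at once if the tin is pushed more than 25 mm from its place (distance of tin from where it was at the start of the episode above 0.025 m).
It fails at once if the hammer is pushed more than 25 mm from its place (distance of hammer from where it was at the start of the episode above 0.025 m).
It fails at once if the caught pin is pulled so hard that its spring plate rises over 7 mm (about 35 N) (value of joint lock_plate above 0.007 m).
It also fails if it takes over 54 s, if anything falls off the work surface, if the arm or the gripper's body presses on something with over 40 N, if the wrist force passes 120 N, or if a joint passes its speed limit or range.

## Robot

A 6-joint arm with a two-finger parallel gripper is mounted at the origin on the work surface. World frame = base frame: x ahead of the robot, y to its left, z up, the work surface at z = 0. Lengths are in m, angles in degrees, forces in N, time in s.
With the tool pointing down it reaches from about 0.4 to 0.825 m from the base axis. Payload 7 kg.
Tool frame: the origin (TCP) lies midway between the tips of the shut fingers; the grasp point (between the pads) lies ctrl.grasp_offset behind it (ctrl.grasp_offset is the distance from the TCP to the grasp point, in m); z points along the fingers, y is the line along which they close (so a half turn about z gives the same grasp; the last joint's range is limited). The gripper opens to 88 mm and grips with 3 to 60 N. Pads are 19 mm wide; open, the fingers measure 130 mm over their backs; the gripper's body (78 mm by 193 mm) begins 47 mm behind the grasp point.
Start: joints at [92.08, 20.546, 0.682, 0, -70.136, -16.507], TCP at [0.168, 0.654, 0.227] pointing down, gripper open.
Joint ranges: [-176.03, 176.03], [-82.01, 121.73], [-58.28, 71.71], [-173.87, 95.51], [-174.79, -0.11], [-173.66, 173.66]. Speed limits (degrees/s): [136.94, 136.94, 172.46, 180, 180, 180].

## Interface

Orientations are given as [roll, pitch, yaw] about the fixed x, y, z axes, in that order (R = Rz(yaw) Ry(pitch) Rx(roll)).
In Python, from plant import ctrl gives the robot as it stands. The module is installed in compiled form; this text tells all that it offers.
- The arm moves only by the tool send_rows, never from a script. Its argument "increments" is a list that holds one entry, the list of rows, each a list of 4 numbers: the shift along the world's x, y, z normalised to -1 to 1, where 1 is 0.2 m, then the turn about the world's z normalised to -1 to 1, where 1 is 1.5 rad. In form: [[[x, y, z, roll], ...]]. A call has 1 to 12 rows; each row is the pose to reach, as a shift and turn from the pose commanded when the call began; what a row does not reach only later rows make up. A row lasts 1/8 s, in which the tool goes at most 62.5 mm and 10.7 degrees, less where a joint would pass 70% of its speed; a pose out of reach is approached as far as the arm can. A call with a number of a shift or a turn outside -1 to 1 is refused whole. A call with a gripper value outside its range is refused whole. "jaw" is the opening, from 0 (shut) to 1 (fully open), set as the call begins (left out, the last holds). The fingers move at their own pace and stop on an object; the grip force is fixed at half the most. Time passes only in rows, so rows that repeat a pose let the fingers close. It gives the time, the measured TCP pose, the force, the opening and the grip force at its end, in the units of the state.
- ctrl.get_obs(): the state, without advancing time (a new reading comes with each control period).
- ctrl.snapshot(name): name is "scene" or "top"; returns the picture (400x640x3 uint8, red, green, blue); there is no depth.
- ctrl.calibration(name): a dict with "mtx" (3x3 intrinsics, pixels), "k1" (the pictures are not rectified: a ray, as slopes to the right and down, at radius r is drawn at 1 + k1 r^2 times it, then the intrinsics apply), "eye" and "attitude" of the camera in the world. Camera axes: x right, y up, looking along -z (the intrinsics and any distortion apply to the point x, -y, -z); pixel columns grow to the right and rows downward; lengths in m; the calibration is good to about 2 mm. A picture is of the moment at which its call begins. calibration takes no time and is no camera call.
- ctrl.close_job(): hands the job in; it is judged then, once.
Trained networks look in the newest picture that a camera, given by its name, has taken for a name from the list of things; names that differ only in an ending like _2 or _b are one class to them, and where a whole thing is asked for, a point or a joint stands for the part that bears it (a point fixed in the world has none). Each returns a list of dicts, best first, with "conf" (0 to 1); they miss things now and then, are a little off and sometimes report something else, mostly with a low value. They report only what shows in the picture. A call takes as long as a camera call. They do not tell look-alikes from the thing itself.
- ctrl.trace(thing, camera): "mask" (400x640 bool, what is visible of it) and "bbox" ([left, top, right, bottom] in pixels, round what is visible of it).
- ctrl.spot_point(thing, camera): "pixel" ([row, column] in pixels: a listed point, or the origin of a listed thing).
The state is a dict: "clock": time; "joint_pos": joint angles; "qvel": joint speeds; "tau": joint torques, N m; "tool_pos": TCP position; "orientation": TCP orientation; "force": force on the tool from outside, world axes, zero at the start; "moment": the same for the moment, N m; "opening": finger opening in m; "gripper_force": force on a finger pad.
Only numpy, scipy, OpenCV 4.12 (cv2) and the standard library are available. Lean on these libraries where they do the work, as an engineer would, in place of code of your own. Each camera call takes 0.05 s, during which the arm holds its last target. There are 200 camera calls.

## Working session

There is one attempt and no reset: what is moved stays moved. The work goes in short steps, Python scripts to look and compute and a tool call to move; the robot and the scene stay as the last step left them, time stands still between calls to the robot, and variables do not carry over. Pictures are saved under pics/ and viewed, at most 10 in all, crops included, and the job is handed in when it is done.

Besides the shell and the picture viewer there is one more tool, called after ">>>" as name([rows], argument=value, ...), one row to a line, values as JSON. send_rows: Moves the arm, as the interface text tells. Its arguments: {"type":"object","properties":{"increments":{"type":"array"},"jaw":{"type":"number"}},"required":["increments"]}

```bash
mkdir -p pics
cat > h.py <<'E'
import numpy as np, cv2
from plant import ctrl
def cal(n):
    c=ctrl.calibration(n); return c
def att(c):
    A=np.array(c["attitude"],float)
    if A.shape==(3,3): return A
    from scipy.spatial.transform import Rotation as R
    return R.from_euler('xyz',A,degrees=True).as_matrix() if A.size==3 else None
def ray(n,px):  # px=[row,col]
    c=cal(n);K=np.array(c["mtx"]);v=(px[0]-K[1,2])/K[1,1];u=(px[1]-K[0,2])/K[0,0]
    x,y=u,v
    for _ in range(30):
        s=1+c["k1"]*(x*x+y*y);x,y=u/s,v/s
    d=att(c)@np.array([x,-y,-1.]);return np.array(c["eye"]),d/np.linalg.norm(d)
def atz(n,px,z):
    e,d=ray(n,px);return e+d*(z-e[2])/d[2]
def tri(p1,p2,n1="scene",n2="top"):
    e1,d1=ray(n1,p1);e2,d2=ray(n2,p2)
    A=np.c_[d1,-d2];s=np.linalg.lstsq(A,e2-e1,rcond=None)[0]
    a=e1+d1*s[0];b=e2+d2*s[1];return (a+b)/2,np.linalg.norm(a-b)
def proj(n,P):
    c=cal(n);K=np.array(c["mtx"]);q=att(c).T@(np.array(P)-np.array(c["eye"]))
    x,y=q[0]/-q[2],-q[1]/-q[2];s=1+c["k1"]*(x*x+y*y)
    return np.array([K[1,2]+K[1,1]*y*s,K[0,2]+K[0,0]*x*s])
E
python3 - <<'E'
from h import *
for n in("scene","top"):
    print(n,cal(n))
    im=ctrl.snapshot(n);cv2.imwrite(f"pics/{n}0.png",im[...,::-1])
    for t in["pin","pin_blade","bore","park_notch","notch_mouth","stand","brick","tin","hammer"]:
        print(t,[(np.round(d["pixel"],1).tolist(),round(d["conf"],2)) for d in ctrl.spot_point(t,n)][:4])
print(ctrl.get_obs(),ctrl.grasp_offset)
E
```

```text
scene {'mtx': array([[378.31284784,   0.        , 324.71607912],
       [  0.        , 378.31284784, 199.61842554],
       [  0.        ,   0.        ,   1.        ]]), 'k1': 0.010592102247250676, 'eye': array([0.87966295, 0.59101105, 0.80663145]), 'attitude': array([ 45.49106096,  -0.8597217 , 154.48651378])}
pin [([188.4, 311.1], 0.8), ([177.4, 276.1], 0.66), ([184.5, 342.7], 0.65)]
pin_blade [([170.2, 278.5], 0.88), ([182.5, 308.4], 0.65), ([173.5, 343.8], 0.53)]
bore [([193.8, 308.3], 0.72)]
park_notch [([211.0, 326.1], 0.9)]
notch_mouth [([205.3, 336.6], 0.79)]
stand [([211.1, 309.7], 0.61)]
brick [([171.1, 318.8], 0.98)]
tin [([357.6, 439.7], 0.75), ([171.6, 318.0], 0.57)]
hammer []
top {'mtx': array([[397.83372121,   0.        , 320.66332907],
       [  0.        , 397.83372121, 199.56993113],
       [  0.        ,   0.        ,   1.        ]]), 'k1': -0.043488978856523204, 'eye': array([ 0.33849838, -0.0136049 ,  1.35785894]), 'attitude': array([  9.34468994,  -0.40995097, -88.46552064])}
pin [([230.2, 354.8], 0.74), ([187.2, 348.3], 0.62), ([175.9, 383.0], 0.62)]
pin_blade [
[... 350 characters left out ...]
0.5, 324.2], 0.37)]
{'clock': 1.0, 'joint_pos': array([ 9.20809110e+01,  2.05475221e+01,  6.81333730e-01,  1.00174980e-03,
       -7.01357790e+01, -1.65080718e+01]), 'qvel': array([-0.04836721,  0.06103891,  0.04099625, -0.01140913,  0.06544738,
       -0.13512297]), 'tau': array([ 9.32563125e-04, -5.82391369e+01,  2.93312430e+01,  7.00305596e+00,
        1.25631021e-02, -2.49355907e-05]), 'tool_pos': array([0.16818119, 0.65368871, 0.22654652]), 'orientation': array([ 1.79998381e+02, -1.46234565e-03, -1.44268204e+01]), 'force': array([ 0.38570334,  0.33870665, -0.58183023]), 'moment': array([-0.00318178, -0.01527785,  0.00108313]), 'gripper_force': 0.0, 'opening': 0.08751037839876268} 0.0188
```

Run:
```python
from h import *
a=cv2.imread("pics/scene0.png");b=cv2.imread("pics/top0.png")
c=np.vstack([cv2.resize(a[110:260,220:420],(800,600),interpolation=cv2.INTER_CUBIC)])
cv2.imwrite("pics/sc_crop.png",c)
cv2.imwrite("pics/top_crop.png",cv2.resize(b[130:270,270:460],(800,590),interpolation=cv2.INTER_CUBIC))
print(tri([193.8,308.3],[188.8,348.9]),tri([211,326.1],[188.7,323.1]),tri([205.3,336.6],[204.4,326.3]))
P={"scene":[[182.5,308.4],[170.2,278.5],[173.5,343.8]],"top":[[189.7,351.2],[228,356.1],[174.7,381.4]]}
for i in P["scene"]:
  for j in P["top"]:
    print(i,j,tri(i,j))
```

```text
(array([ 0.58553302, -0.1076432 ,  0.08457124]), np.float64(0.0019262686912472746)) (array([ 0.57759966, -0.02083427,  0.09637274]), np.float64(0.010727127000032009)) (array([ 0.53309129, -0.03578053,  0.08297774]), np.float64(5.1616815724814554e-05))
[182.5, 308.4] [189.7, 351.2] (array([ 0.57880986, -0.11412617,  0.11773599]), np.float64(0.0037777784823143316))
[182.5, 308.4] [228, 356.1] (array([ 0.50675252, -0.16243342,  0.04171421]), np.float64(0.10010499292749246))
[182.5, 308.4] [174.7, 381.4] (array([ 0.59745422, -0.1845997 ,  0.08922876]), np.float64(0.09202222315767852))
[170.2, 278.5] [189.7, 351.2] (array([ 0.61153037, -0.13111805,  0.14955944]), np.float64(0.0889031582490434))
[170.2, 278.5] [228, 356.1] (array([ 0.54580456, -0.17029102,  0.0976015 ]), np.float64(0.19062691520198108))
[170.2, 278.5] [174.7, 381.4] (array([ 0.63159459, -0.21099003,  0.10613046]), np.float64(0.00021332255970616157))
[173.5, 343.8] [189.7, 351.2] (array([ 0.53453723, -0.08280012,  0.17577271]), np.float64(0.07961344201149541))
[173.5, 343.8] [228, 356.1] (array([ 0.45928982, -0.13335738,  0.0926443 ]), np.float64(0.002772301309693906))
[173.5, 343.8] [174.7, 381.4] (array([ 0.55116259, -0.13967589,  0.16767029]), np.float64(0.17379133395263202))
```

View pics/scene0.png

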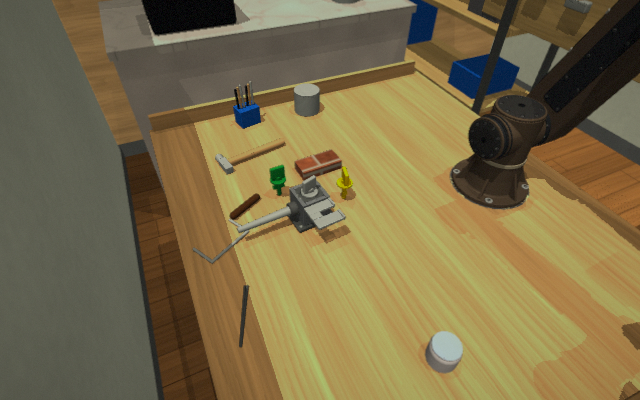

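View pics/top0.png

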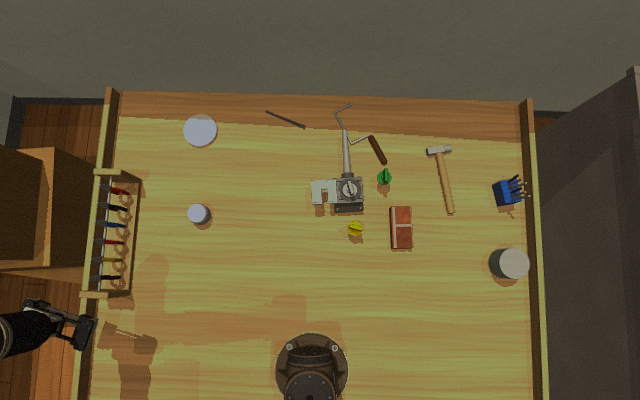

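```bash
ls pics
```

```text
sc_crop.png
scene0.png
top0.png
top_crop.png
```

View pics/sc_crop.png

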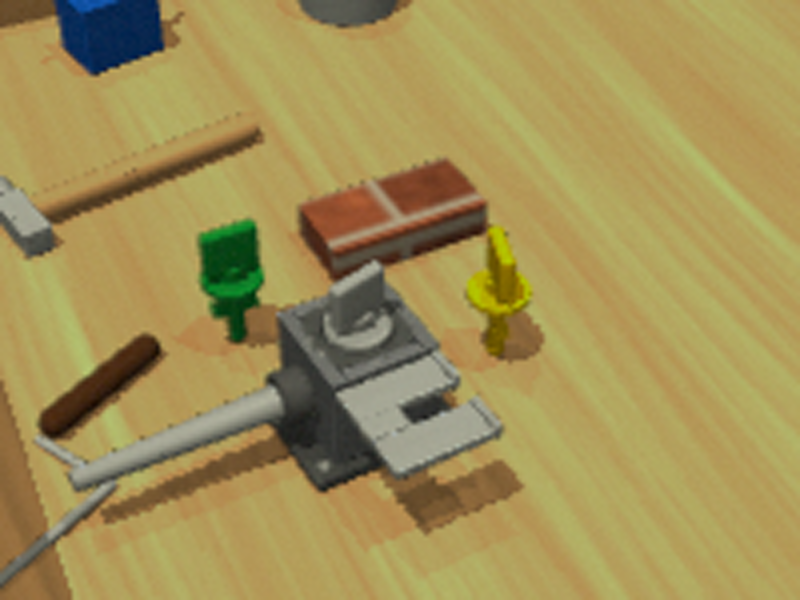

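View pics/top_crop.png

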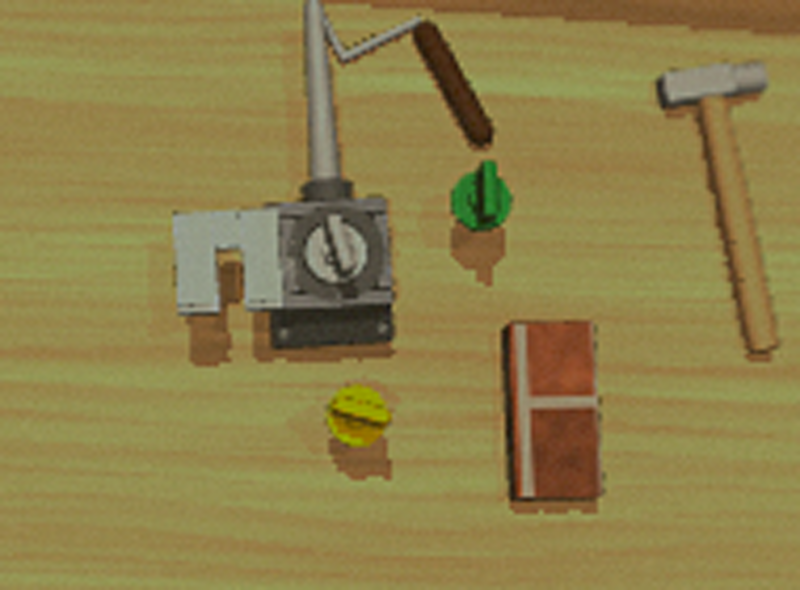

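Candidates for the pin: grey at scene (182,308) / top (189,350), green at scene (170,278) / top (175,381), and yellow at scene (173,344) / top (228,356). Only the grey one is bare steel and stands in the stand's bore, and the enlarged crops confirm it. The ledge is on its +y side, with the notch open toward the robot (top about (195,324)). Next I'll fit the stand pose and the blade yaw.

```bash
cat > fit.py <<'E'
from h import *
from scipy.optimize import least_squares
# ledge corners etc. from crops (x,y) -> pixel [row,col]
S=lambda x,y:[110+y/4-.5+.5,220+x/4]
T=lambda x,y:[130+y/4.214,270+x/4.2105]
pts=[("scene",S(501,427),(-40,124,85)),("scene",S(400,470),(40,124,85)),("scene",S(462,376),(-40,40,88.5)),
("scene",S(497,398),(-40,124,88.5)),
("top",T(174,213),(40,124,85)),("top",T(178,314),(-40,124,85)),
("top",T(216,245),(10,92,85)),("top",T(243,246),(10,72,85)),("top",T(219,312),(-40,92,85)),("top",T(246,306),(-40,72,88.5)),
("scene",S(281,313),(42,-42,90)),("top",T(386,199),(42,-42,90)),("top",T(392,303),(-42,-42,90)),
("scene",[193.8,308.3],(0,0,90)),("top",[188.8,348.9],(0,0,90)),("scene",[211,326.1],(0,82,85)),("top",[188.7,323.1],(0,82,85)),
("scene",[205.3,336.6],(-40,82,85)),("top",[204.5,326.3],(-40,82,85))]
def W(p,q):
    c,s=np.cos(p[2]),np.sin(p[2]);x,y,z=np.array(q)/1e3
    return np.array([p[0]+c*x-s*y,p[1]+s*x+c*y,z+p[3]])
f=lambda p:np.concatenate([proj(n,W(p,q))-px for n,px,q in pts])
r=least_squares(f,[.585,-.108,0,0],loss="soft_l1")
p=r.x
if __name__=="__main__":
    print(p,np.degrees(p[2]))
    for (n,px,q),e in zip(pts,f(p).reshape(-1,2)): print(n,q,e.round(1))
    for m in("top","scene"):
        k=[t[0]==m for t in pts]
    print("park",W(p,(0,82,85)),"bore",W(p,(0,0,90)))
    # overlay of model for blade yaw candidates
    out=[]
    for n,(r0,r1,c0,c1) in(("scene",(170,230,285,355)),("top",(170,215,305,372))):
        im=cv2.imread(f"pics/{n}0.png")[r0:r1,c0:c1];k=400/(c1-c0)
        im=cv2.resize(im,(400,int(k*(r1-r0))),interpolation=cv2.INTER_CUBIC)
        def L(P,col):
            a=np.array([(proj(n,x)-[r0,c0])*k+k/2 for x in P])[:,::-1]
            cv2.polylines(im,[np.int32(a)],True,col,1)
        L([W(p,(x,y,85)) for x,y in((40,40),(40,124),(-40,124),(-40,92),(10,92),(10,72),(-40,72),(-40,40))],(0,255,0))
        L([W(p,(x,y,90)) for x,y in((42,42),(42,-42),(-42,-42),(-42,42))],(0,255,255))
        L([W(p,(24*np.cos(t),24*np.sin(t),96)) for t in np.linspace(0,6.28,40)],(255,0,0))
        for z in(140,):
            for yaw,col in((np.radians(23),(0,0,255)),):
                c,s=np.cos(yaw),np.sin(yaw)
                L([W(p,(0,0,z))+np.array([c*a-s*b,s*a+c*b,0])/1e3 for a,b in((22,6),(-22,6),(-22,-6),(22,-6))],col)
        out.append(im)
    cv2.imwrite("pics/ov1.png",np.vstack(out))
E
python3 fit.py
```

```text
[ 0.58180305 -0.10986633  0.09012487 -0.00127112] 5.16377452351838
scene (-40, 124, 85) [-0.6  0. ]
scene (40, 124, 85) [ 0.2 -1.2]
scene (-40, 40, 88.5) [-8.2 -6.8]
scene (-40, 124, 88.5) [5.8 1.1]
top (40, 124, 85) [-0.  -0.6]
top (-40, 124, 85) [ 0.2 -0.1]
top (10, 92, 85) [ 0.8 -0.3]
top (10, 72, 85) [ 0.2 -0.6]
top (-40, 92, 85) [ 0. -0.]
top (-40, 72, 88.5) [ 0.9 -0.2]
scene (42, -42, 90) [-0.4 -1.9]
top (42, -42, 90) [-0.7 -0.3]
top (-42, -42, 90) [-0.   0.3]
scene (0, 0, 90) [-2.1  0.6]
top (0, 0, 90) [1.1 0.6]
scene (0, 82, 85) [ 0.6 -2.2]
top (0, 82, 85) [3.1 1.2]
scene (-40, 82, 85) [0.9 0.2]
top (-40, 82, 85) [-0.6 -1.2]
park [ 0.57442281 -0.02819912  0.08372888] bore [ 0.58180305 -0.10986633  0.08872888]
```

View pics/ov1.png

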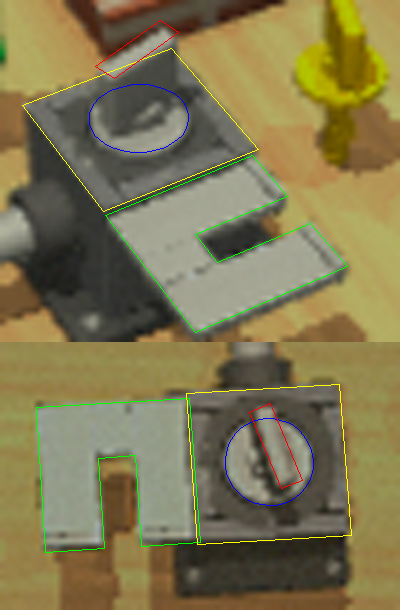

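Run:
```python
from fit import *
good=[t for i,t in enumerate(pts) if i not in(2,3,16)]
g=lambda v:np.concatenate([proj(n,W([*v[:3],0],q))-px+(v[3:5] if n=="scene" else v[5:7]) for n,px,q in good]+[np.array(v[3:])*1.5])
r=least_squares(g,[.58,-.11,.09,0,0,0,0],loss="soft_l1");v=r.x
print(v.round(4),np.degrees(v[2]),r.cost)
h=lambda p:np.concatenate([proj(n,W(p,q))-px for n,px,q in good])
r2=least_squares(h,p,loss="soft_l1");print(r2.x.round(4),np.degrees(r2.x[2]),r2.cost)
for c in("top",):
  gg=[t for t in good if t[0]==c]
  r3=least_squares(lambda w:np.concatenate([proj(n,W([*w,0],q))-px for n,px,q in gg]),p[:3]);print(r3.x,np.degrees(r3.x[2]))
# blade yaw: flood the bright blade-top in top view
im=cv2.imread("pics/top0.png",0)
c=im[176:204,336:364];print(c)
```

```text
[ 0.5814 -0.1095  0.0922  0.2525  0.2449 -0.2078  0.2702] 5.281393307638379 7.590461220211522
[ 0.5818 -0.1102  0.0931 -0.0017] 5.335592012142684 8.048828288612425
[ 0.58204237 -0.11068857  0.08634422] 4.947159430846594
[[132 132 125 130 129 108  61  52  60  70  72  80  78  75  63  66  50  74
  118 135 136 104  98  98 100 132 137 134]
 [133 135 129 127 101  68  39  53  62  65  58  71  73  75  80  87  82  76
  100 115 107 100 103 104 104  97 120 135]
 [ 92 110 117 109 108 113 106 111 112 113 108 100  93  92  95  98 105 103
  101 106 100 100 103 105  99 100 120 135]
 [115 110 107 107 104 103 106 105  93  65  73  77  74  77  75  75  76  85
   93 102 104 110 114 104 104 101 124 138]
 [112  99 108 111 115 113 102  93  82  75  76  76  75  75  64  75  74  77
   74  75  71  47  55  63  53  81 116 128]
 [ 77  63  66  55  50  59  76  75  75  80  72  76 134 147 140  80  73  74
   75  77  77  69  50 104 107 118 125 135]
 [103 112 114 112  74  75  79  72  74  78  74  66 140 151 136  58  50  74
   73  76  71  72  72 105 106 103 123 137]
 [ 91 104 109  98  81  74  75  73  71  50  82  51 127 152 143
[... 1696 characters left out ...]
155  89 105 108 116  71  77  76  75  78  73  74  75  79  57  48  54  48
   51  72  73  73  51  39  57  54  59 121]
 [151 113  97  70  54  37  52  75  76  73  79  73  70  76  83  57  48  51
   51  72  87 101 103 107 102 103 108  79]
 [155 109 106 110 113 112 112 106  99  87  77  73  74  75  98  60  45  48
   51  99 106 106 103 102 101 106 103  76]
 [152 107 109 105 107 108 105 106 104 107 101 100  88  92  90  90  98 106
  106 108 108 114 108 114 108 101 103 105]
 [161 110 112 111 116 114 113 113 108 109 113 109 105  97 101  71  67  67
   54  56  53  45  41  47  40  47  31 128]
 [ 54  46  55  53  48  47  44  43  42  39  38  46  44  44  42  39  44  36
   40  39  38  38  36  34  37  33  42 136]]
```

Run:
```python
from fit import *
im=cv2.imread("pics/top0.png",0).astype(float)
# mid of left(dark->bright) edge and the right crease: track band centre rows 182..192
E=[(181.,349.0),(182,349),(183,349.4),(184,349.5),(185,349.6),(186,350),(187,350.2),(188,350.4),(189,350.8),(190,351.2),(191,351.4),(192,351.6)]
Pm=np.array([atz("top",[r,c],.1395)[:2] for r,c in E])
k=np.polyfit(Pm[:,0],Pm[:,1],1);print("top yaw",np.degrees(np.arctan(k[0])),Pm.mean(0))
print("ends",Pm[0],Pm[-1],np.linalg.norm(Pm[0]-Pm[-1]))
print(proj("top",[.5816,-.11,.14]),proj("scene",[.5816,-.11,.14]),proj("scene",[.5816,-.11,.096]))
g=cv2.imread("pics/scene0.png",0);print(g[172:196,298:322])
for yaw in(8,12,16,20,24):
  c,s=np.cos(np.radians(yaw)),np.sin(np.radians(yaw))
  print(yaw,[ (proj("scene",[.5816+c*a-s*b,-.11+s*a+c*b,.139])).round(1).tolist() for a,b in((.022,.006),(-.022,.006),(-.022,-.006),(.022,-.006))])
```

```text
Traceback (most recent call last):
  File "fit.py", line 17, in <module>
    r=least_squares(f,[.585,-.108,0,0],loss="soft_l1")
  File "fit.py", line 16, in <lambda>
    f=lambda p:np.concatenate([proj(n,W(p,q))-px for n,px,q in pts])
                               ~~~~^^^^^^^^^^
  File "h.py", line 23, in proj
    c=cal(n);K=np.array(c["mtx"]);q=att(c).T@(np.array(P)-np.array(c["eye"]))
  File "h.py", line 4, in cal
    c=ctrl.calibration(n); return c
ValueError: time passes only in moves, steps and waits
```

```bash
sed -i 's/^def cal(n):/from functools import lru_cache\n@lru_cache\ndef cal(n):/' h.py
python3 - <<'E'
from fit import *
E=[(181.,349.0),(182,349),(183,349.4),(184,349.5),(185,349.6),(186,350),(187,350.2),(188,350.4),(189,350.8),(190,351.2),(191,351.4),(192,351.6)]
Pm=np.array([atz("top",[r,c],.1395)[:2] for r,c in E])
k=np.polyfit(Pm[:,0],Pm[:,1],1);print("top yaw",np.degrees(np.arctan(k[0])),Pm.mean(0))
print("ends",Pm[0],Pm[-1],np.linalg.norm(Pm[0]-Pm[-1]))
print(proj("top",[.5816,-.11,.14]),proj("scene",[.5816,-.11,.14]),proj("scene",[.5816,-.11,.096]))
g=cv2.imread("pics/scene0.png",0);print(g[172:196,298:322])
for yaw in(8,12,16,20,24):
  c,s=np.cos(np.radians(yaw)),np.sin(np.radians(yaw))
  print(yaw,[ (proj("scene",[.5816+c*a-s*b,-.11+s*a+c*b,.139])).round(1).tolist() for a,b in((.022,.006),(-.022,.006),(-.022,-.006),(.022,-.006))])
E
```

```text
top yaw 14.742282816820513 [ 0.58310171 -0.10797624]
ends [ 0.60052675 -0.10404548] [ 0.56574754 -0.11267779] 0.03583447999753175
[186.95380842 350.82740456] [177.69583846 308.62430855] [189.75412147 308.86169379]
[[ 61  46  48  54  79  96  93  84  61  55  54  55  63  74  75  78  78  77
   75  74  69  65  68  75]
 [101  56  44  48  60  59  51  54  56  62  73  77  78  78  79  76  76  71
   64  55  49  49  66  73]
 [139  95  54  44  56  72  62  65  70  77  79  76  77  74  72  67  56  52
   50  45  46  46  60  71]
 [141 120  66  45  52  81  80  79  77  77  78  72  64  55  77 148 102  53
   44  43  47  82 106 141]
 [139 137  97  57  50  77  79  77  71  62  56  48  69 136 154 168 162 105
   92 102 131 141 143 148]
 [147 140 136 101  58  63  65  60  48  47  53  84 151 162 167 160 149 107
  137 144 142 143 148 149]
 [148 148 141 137  77  55  53  48  45  75 141 157 168 159 153 130  95  79
  139 149 152 150 151 154]
 [148 150 139 141  92  60  48  70 135 154 166 164 160 142 105  80  73  71
  143 157 156 154 150 154]
 [151 149 147 140 138 103 111 150 163 167 159 148 110  89  76  73  70  71
  12
[... 1177 characters left out ...]
75  82  82 102 137 143 149 152
  162 124  65  74  79  76]
 [ 71  67  57 109 138 139  93  73  72  87 119 130 144 148 150 153 152 162
  160  93  60  75  80  79]
 [ 86  69  65  76 125 142 129 140 143 146 149 150 152 153 151 161 162 154
  103  55  70  80  81  78]
 [ 86  76  77  67 104 117 141 150 151 150 151 149 154 159 163 164 144  97
   61  62  75  81  80  81]]
8 [[182.2, 302.7], [176.3, 316.8], [173.9, 314.4], [179.7, 300.4]]
12 [[182.5, 303.2], [175.9, 316.6], [173.6, 313.9], [180.0, 300.6]]
16 [[182.7, 303.7], [175.6, 316.3], [173.4, 313.5], [180.4, 300.8]]
20 [[182.9, 304.2], [175.2, 316.1], [173.2, 313.0], [180.8, 301.1]]
24 [[183.1, 304.7], [174.9, 315.8], [173.0, 312.4], [181.1, 301.4]]
```

>>> send_rows([
  [[0.13, -0.24, 0, -0.11], [0.26, -0.48, 0, -0.21], [0.39, -0.72, 0, -0.32], [0.52, -0.95, 0, -0.43], [0.52, -0.95, 0, -0.43]],
], jaw=1)

```text
clock: 1.62
tool_pos: [0.2734, 0.461, 0.2273]
orientation: [-180.0, 0.0, -51.6]
force: [-0.1, 0.1, 0.4]
opening: 0.0879
gripper_force: 0.0
```

>>> send_rows([
  [[0.13, -0.24, 0, -0.11], [0.26, -0.48, 0, -0.21], [0.39, -0.72, 0, -0.32], [0.52, -0.95, 0, -0.43], [0.52, -0.95, 0, -0.43]],
])

```text
clock: 2.25
tool_pos: [0.3772, 0.2718, 0.2269]
orientation: [-180.0, 0.0, -88.6]
force: [-0.0, 0.4, 0.6]
opening: 0.0876
gripper_force: 0.0
```

>>> send_rows([
  [[0.13, -0.24, 0, -0.11], [0.26, -0.48, 0, -0.21], [0.39, -0.72, 0, -0.32], [0.52, -0.95, 0, -0.43], [0.52, -0.95, 0, -0.43]],
])

```text
clock: 2.88
tool_pos: [0.4815, 0.0821, 0.2263]
orientation: [-180.0, -0.0, -125.5]
force: [0.3, 0.2, -0.3]
opening: 0.0873
gripper_force: 0.0
```

>>> send_rows([
  [[0.13, -0.24, 0, -0.11], [0.26, -0.48, 0, -0.21], [0.39, -0.72, 0, -0.32], [0.51, -0.96, 0, -0.43], [0.51, -0.96, 0, -0.43], [0.51, -0.96, 0, -0.43]],
])

```text
clock: 3.62
tool_pos: [0.5824, -0.1071, 0.2261]
orientation: [180.0, -0.0, -162.1]
force: [1.0, -0.1, 1.0]
opening: 0.0879
gripper_force: 0.0
```

>>> send_rows([
  [[0, -0.01, -0.2, 0.01], [0, -0.01, -0.4, 0.01], [0, -0.01, -0.55, 0.01], [0, -0.01, -0.59, 0.01], [0, -0.01, -0.59, 0.01]],
])

```text
clock: 4.25
tool_pos: [0.5825, -0.1092, 0.1091]
orientation: [-180.0, 0.0, -161.2]
force: [0.6, 0.3, 1.2]
opening: 0.0877
gripper_force: 0.0
```

Run:
```python
from h import *
o=[]
for n in("scene","top"):
    im=ctrl.snapshot(n)[...,::-1]
    c=im[140:230,260:380] if n=="scene" else im[140:230,290:410]
    o.append(cv2.resize(c,(533,400) if 0 else (400,300),interpolation=cv2.INTER_CUBIC))
cv2.imwrite("pics/g1.png",np.vstack(o))
print(ctrl.get_obs()["joint_pos"])
```

```text
[ 8.22148438e+00  1.85913818e+01 -1.87016585e+01  2.41670462e-02
 -5.25749430e+01 -7.95395755e+01]
```

View pics/g1.png

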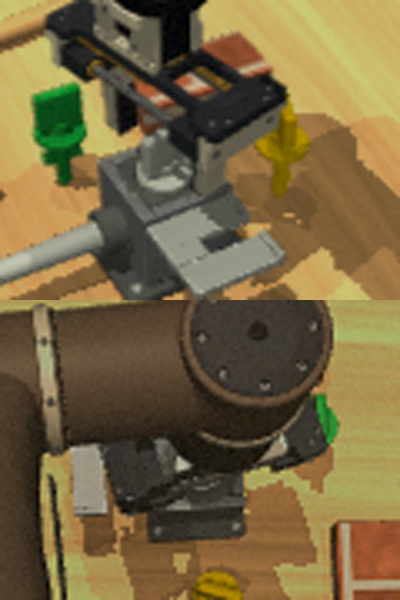

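The picture shows the open fingers straddling the grey blade (scene crop (155,150), near full-image pixel (185,306)). The yellow and green look-alikes are clear. Now I'll close the gripper.

>>> send_rows([
  [[0, 0, 0, 0], [0, 0, 0, 0], [0, 0, 0, 0], [0, 0, 0, 0], [0, 0, 0, 0], [0, 0, 0, 0]],
], jaw=0)

```text
clock: 5.1
tool_pos: [0.5821, -0.1103, 0.1085]
orientation: [180.0, -0.0, -161.4]
force: [0.1, 0.5, 0.2]
opening: 0.0332
gripper_force: 0.0
```

>>> send_rows([
  [[0, 0, 0, 0], [0, 0, 0, 0], [0, 0, 0, 0], [0, 0, 0, 0], [0, 0, 0, 0]],
])

```text
clock: 5.72
tool_pos: [0.5821, -0.1101, 0.1085]
orientation: [180.0, -0.0, -161.4]
force: [-1.9, 2.6, 1.0]
opening: 0.012
gripper_force: 30.0
```

>>> send_rows([
  [[0, 0, 0.02, 0], [0, 0, 0.02, 0.1], [0, 0, 0.02, 0.2], [0, 0, 0.02, 0.2], [0, 0, 0.035, 0.2], [0, 0, 0.035, 0.2]],
])

```text
clock: 6.48
tool_pos: [0.5822, -0.1104, 0.1158]
orientation: [-180.0, -0.0, -144.3]
force: [-0.8, 0.1, -2.9]
opening: 0.0118
gripper_force: 30.0
```

>>> send_rows([
  [[0, 0, 0.007, 0], [0, 0, 0.014, 0], [0, 0, 0.014, 0]],
])

```text
clock: 6.85
tool_pos: [0.5821, -0.1103, 0.1178]
orientation: [180.0, -0.0, -144.2]
force: [2.2, -0.6, -11.2]
opening: 0.0119
gripper_force: 30.0
```

>>> send_rows([
  [[0, 0, 0, 0.045], [0, 0, 0, 0.045]],
])

```text
clock: 7.1
tool_pos: [0.5819, -0.1104, 0.1179]
orientation: [180.0, -0.0, -140.4]
force: [1.2, -0.7, -9.1]
opening: 0.0119
gripper_force: 30.0
```

>>> send_rows([
  [[0, 0, 0, 0.045], [0, 0, 0, 0.045]],
])

```text
clock: 7.35
tool_pos: [0.5817, -0.1104, 0.118]
orientation: [180.0, -0.0, -136.6]
force: [-0.1, -1.5, -9.3]
opening: 0.0117
gripper_force: 30.0
```

>>> send_rows([
  [[0, 0, 0, 0.045], [0, 0, 0, 0.045]],
])

```text
clock: 7.6
tool_pos: [0.5821, -0.1102, 0.1188]
orientation: [180.0, -0.0, -132.7]
force: [-0.8, 1.1, -3.9]
opening: 0.012
gripper_force: 30.0
```

>>> send_rows([
  [[0, 0, 0, 0.045], [0, 0, 0, 0.045]],
])

```text
clock: 7.85
tool_pos: [0.5827, -0.1102, 0.1191]
orientation: [-179.9, 0.0, -128.9]
force: [0.1, 0.3, -2.6]
opening: 0.0117
gripper_force: 30.0
```

>>> send_rows([
  [[0, 0, 0.008, 0], [0, 0, 0.015, 0], [0, 0, 0.015, 0]],
])

```text
clock: 8.22
tool_pos: [0.5824, -0.1103, 0.1217]
orientation: [-180.0, 0.0, -128.8]
force: [0.5, 0.7, -3.4]
opening: 0.0117
gripper_force: 30.0
```

>>> send_rows([
  [[0, 0, 0.01, 0], [0, 0, 0.02, 0], [0, 0, 0.02, 0]],
])

```text
clock: 8.6
tool_pos: [0.5824, -0.1103, 0.1256]
orientation: [-180.0, 0.0, -128.7]
force: [0.3, -0.5, -4.0]
opening: 0.0122
gripper_force: 30.0
```

>>> send_rows([
  [[0, 0, 0.01, 0], [0, 0, 0.02, 0], [0, 0, 0.02, 0]],
])

```text
clock: 8.98
tool_pos: [0.5823, -0.1103, 0.1296]
orientation: [-180.0, 0.0, -128.7]
force: [0.2, 0.4, -2.6]
opening: 0.0117
gripper_force: 30.0
```

>>> send_rows([
  [[0, 0, 0.03, 0], [0, 0, 0.06, 0], [0, 0, 0.1, 0], [0, 0, 0.15, 0], [0, 0, 0.2, 0], [0, 0, 0.25, 0], [0, 0, 0.29, 0], [0, 0, 0.29, 0], [0, 0, 0.29, 0]],
])

```text
clock: 10.1
tool_pos: [0.5819, -0.1103, 0.187]
orientation: [180.0, -0.0, -128.7]
force: [-0.3, -0.9, -2.9]
opening: 0.0119
gripper_force: 30.0
```

Run:
```python
from h import *
o=[]
for n in("scene","top"):
    im=ctrl.snapshot(n)[...,::-1]
    c=im[140:230,260:380] if n=="scene" else im[140:230,290:410]
    o.append(cv2.resize(c,(400,300),interpolation=cv2.INTER_CUBIC))
cv2.imwrite("pics/g2.png",np.vstack(o))
for t in("pin","pin_tip","pin_blade"):print(t,[(np.round(d["pixel"],1).tolist(),round(d["conf"],2)) for d in ctrl.spot_point(t,"scene")][:4])
b=np.array([.5821,-.1103])
for yaw in(4.9,5.3):
  a=np.radians(yaw);c,s=np.cos(a),np.sin(a)
  for q in((-95,0),(-95,82),(0,82)):
    print(yaw,q,b+np.array([c*q[0]-s*q[1],s*q[0]+c*q[1]])/1e3)
```

```text
pin [([176.2, 279.2], 0.87), ([168.2, 306.6], 0.81), ([181.2, 345.7], 0.66)]
pin_tip [([194.9, 279.5], 0.8), ([186.8, 307.9], 0.54), ([198.1, 340.7], 0.5)]
pin_blade [([157.1, 310.8], 0.65), ([173.3, 345.8], 0.62), ([171.4, 274.7], 0.57)]
4.9 (-95, 0) [ 0.4874472  -0.11841461]
4.9 (-95, 82) [ 0.48044301 -0.03671429]
4.9 (0, 82) [ 0.57509581 -0.02859969]
5.3 (-95, 0) [ 0.48750615 -0.11907521]
5.3 (-95, 82) [ 0.47993177 -0.03742578]
5.3 (0, 82) [ 0.57452561 -0.02865057]
```

View pics/g2.png

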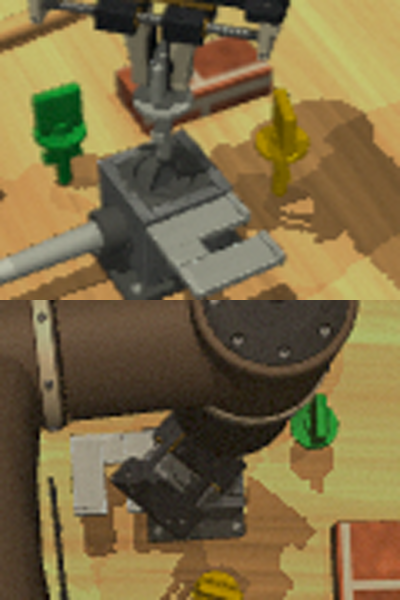

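>>> send_rows([
  [[-0.12, 0.09, 0.02, 0], [-0.25, 0.18, 0.02, 0], [-0.38, 0.27, 0.02, 0], [-0.51, 0.366, 0, 0], [-0.51, 0.366, 0, 0], [-0.51, 0.366, -0.1, 0], [-0.51, 0.366, -0.2, 0], [-0.51, 0.366, -0.3, 0], [-0.51, 0.366, -0.38, 0], [-0.51, 0.366, -0.38, 0], [-0.51, 0.366, -0.38, 0]],
])

```text
clock: 11.72
tool_pos: [0.481, -0.0372, 0.112]
orientation: [-180.0, 0.0, -128.7]
force: [-0.0, -0.1, -2.5]
opening: 0.0118
gripper_force: 30.0
```

Run:
```python
from fit import *
im=ctrl.snapshot("scene")[...,::-1].copy();r0,c0=150,275
c=cv2.resize(im[r0:r0+100,c0:c0+130],(780,600),interpolation=cv2.INTER_CUBIC);k=6
def L(P,col):
    a=np.array([(proj("scene",x)-[r0,c0])*k+k/2 for x in P])[:,::-1];cv2.polylines(c,[np.int32(a)],True,col,1)
q=[.5819,-.1102,np.radians(5.1),-.0005]
L([W(q,(x,y,85)) for x,y in((40,40),(40,124),(-40,124),(-40,92),(10,92),(10,72),(-40,72),(-40,40))],(0,255,0))
L([W(q,(-95,82,85)),W(q,(0,82,85))],(0,0,255))
t=ctrl.get_obs()["tool_pos"];z=t[2]-.0185
L([[t[0]+.024*np.cos(a),t[1]+.024*np.sin(a),z] for a in np.linspace(0,6.28,40)],(255,0,0))
L([[t[0]+.007*np.cos(a),t[1]+.007*np.sin(a),z-.06] for a in np.linspace(0,6.28,40)],(255,0,255))
cv2.imwrite("pics/g3.png",c)
```

```text
(no output)
```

View pics/g3.png

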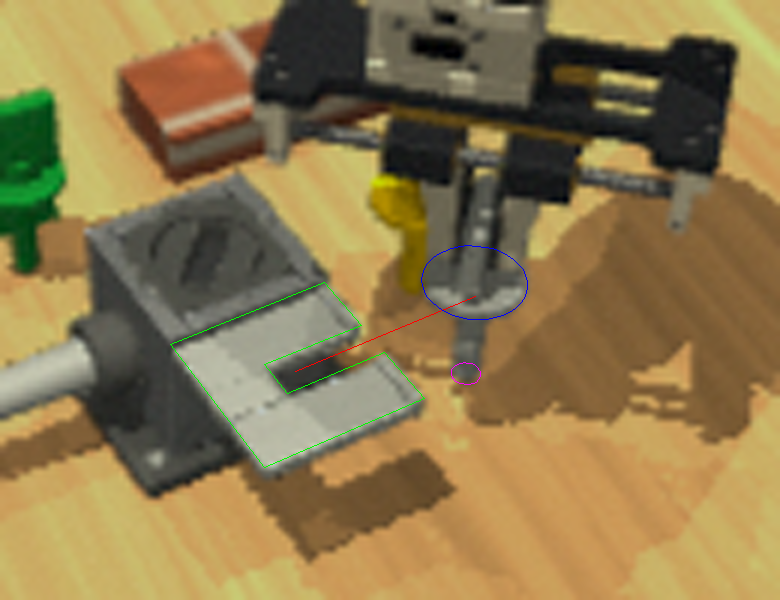

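The overlay agrees with the ledge outline and the hanging pin: flange at crop (475,285), notch at crop (300,370), pin upright. Now I'll slide it in along the notch.

>>> send_rows([
  [[0.06, 0.006, -0.006, 0], [0.12, 0.012, -0.006, 0], [0.18, 0.017, -0.006, 0], [0.24, 0.022, -0.006, 0], [0.3, 0.028, -0.006, 0], [0.3, 0.028, -0.006, 0]],
])

```text
clock: 12.52
tool_pos: [0.5411, -0.0314, 0.1099]
orientation: [180.0, -0.0, -128.7]
force: [0.1, -0.0, -4.0]
opening: 0.0119
gripper_force: 30.0
```

>>> send_rows([
  [[0.04, 0.004, 0, 0], [0.08, 0.008, 0, 0], [0.12, 0.011, 0, 0], [0.165, 0.015, 0, 0], [0.165, 0.015, 0, 0]],
])

```text
clock: 13.15
tool_pos: [0.5739, -0.0284, 0.11]
orientation: [-180.0, 0.0, -128.7]
force: [-0.6, -0.6, -3.3]
opening: 0.0117
gripper_force: 30.0
```

>>> send_rows([
  [[0, 0, -0.012, 0], [0, 0, -0.024, 0], [0, 0, -0.03, 0], [0, 0, -0.03, 0]],
])

```text
clock: 13.65
tool_pos: [0.573, -0.0285, 0.1041]
orientation: [180.0, -0.0, -128.7]
force: [0.8, -0.7, -2.9]
opening: 0.0119
gripper_force: 30.0
```

Not resting yet, so I'll lower it slightly further.

>>> send_rows([
  [[0.004, 0, -0.005, 0], [0.004, 0, -0.005, 0]],
])

```text
clock: 13.9
tool_pos: [0.5739, -0.0285, 0.1035]
orientation: [180.0, -0.0, -128.7]
force: [-2.4, 0.9, 2.5]
opening: 0.0118
gripper_force: 30.0
```

>>> send_rows([
  [[0, 0, 0, 0], [0, 0, 0, 0], [0, 0, 0, 0], [0, 0, 0, 0], [0, 0, 0, 0], [0, 0, 0, 0]],
], jaw=0.7)

```text
clock: 14.65
tool_pos: [0.574, -0.0285, 0.1031]
orientation: [-180.0, 0.0, -128.7]
force: [-0.2, 0.4, -0.2]
opening: 0.0601
gripper_force: 0.0
```

>>> send_rows([
  [[0, 0, 0.1, 0], [0, 0, 0.25, 0], [0, 0, 0.45, 0], [0, 0, 0.65, 0], [0, 0, 0.65, 0]],
])

```text
clock: 15.28
tool_pos: [0.5759, -0.0283, 0.2369]
orientation: [-179.7, 0.3, -128.7]
force: [0.3, 0.1, 0.0]
opening: 0.0611
gripper_force: 0.0
```

Run:
```python
from h import *
im=ctrl.snapshot("scene")[...,::-1]
cv2.imwrite("pics/g4.png",cv2.resize(im[150:250,275:405],(780,600),interpolation=cv2.INTER_CUBIC))
for t in("pin","park_notch"):print(t,[(np.round(d["pixel"],1).tolist(),round(d["conf"],2)) for d in ctrl.spot_point(t,"scene")][:4])
print(proj("scene",[.5748,-.0286,.085]))
```

```text
pin [([174.1, 278.8], 0.74), ([182.9, 344.2], 0.6), ([208.6, 323.7], 0.57)]
park_notch [([212.6, 325.2], 0.96)]
[211.21435103 323.74000831]
```

View pics/g4.png

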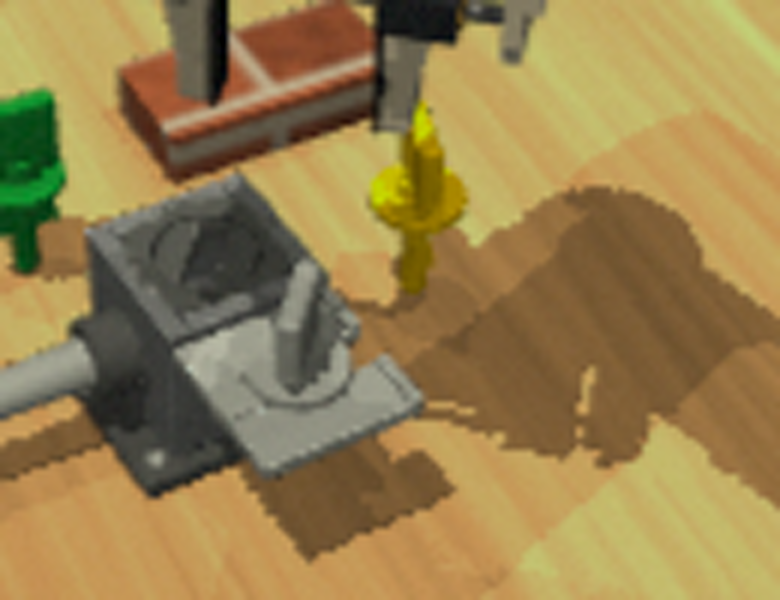

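The pin hangs upright with its flange flat on the ledge at crop (297,370), behind the lip. The gripper is well clear and nothing else has moved, so I'm handing in the job.

```bash
python3 -c "
from plant import ctrl
print(ctrl.close_job())"
```

```text
the job is handed in; nothing more can be done
None
```

The pin came free about 30° anticlockwise of its start, was drawn right out, and now hangs upright and released in the ledge notch behind the lip. The job was handed in at about 15.4 s; the hand-in returned no verdict.

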